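Aim the workshop lamp and hold the prism cell in its light

TASK

On the light bench of the craft workshop, first turn the small black knob until the lamp's pointer points straight at the black spot on the target card; move the lamp by its knob only. Then pick the clear prism cell out of the tray with the fingers on its two frosted faces only, never on the clear faces, and hold it upright, centred in the light path about halfway between lamp and card, its middle at the height of the lens and its clear faces square to the light. Finish while still holding it there in the air, with the other things left where they were.

Things in the scene. Friction and masses are not known exactly. Their poses are not given: they have to be found in the camera images.
- lamp: Black lamp, a level barrel 44 mm across on a post of a fixed steel stand (plate 120 x 235 x 10 mm). Origin where the vertical swivel axis meets the optical axis, 100 mm above the table. Its x axis is the light path, z up. Lens front at 60 mm along x, rear end at -30 mm, highest part 127 mm above the table. Stays where the knob leaves it; not to be touched itself.
- pointer_tip (a point): Front tip of the thin white pointer needle lying along the top of the lamp, directly above its optical axis: 80 mm ahead of and 25.5 mm above the lamp's origin.
- knob_grip (a point): On the axis of the round black ribbed knob, 66 mm above the table. Knob: 36 mm diameter, from 50 to 80 mm above the table, vertical axis, on a 30 mm pillar, 140 mm from the lamp's swivel axis on the robot's side of it. Can be gripped from above at any yaw. Turns with about 0.06 N m of friction and stays put.
- aim_knob (a joint): Knob angle, rad, positive counter-clockwise seen from above, limits -2.4 to 2.4. It swivels the lamp by a gear in the same sense: lamp turn = one third of the knob's turn, lamp at the middle of its swing when the knob reads 0.
- target_mark (a point): Centre of the black spot, 20 mm across, on the front of a fixed brown card 70 x 70 mm on a round foot, 0.26 to 0.31 m from the lamp's swivel axis, left or right of where the lamp points at first. 100 mm above the table, as high as the lens. A small dark pin on the card's top edge (149 mm high) is right above the spot.
- cell: Clear prism cell: upright block 36 x 28 x 70 mm tall, 0.11 to 0.17 kg, in the tray. Origin at the centre of its underside; z up. The two frosted (whitish, matt) faces look along its +y and -y, 28 mm apart, 36 mm wide; the two clear glass faces along +x and -x, 36 mm apart. From above it is a glass block with two white edges, the frosted sides.
- cell_center (a point): Middle of the cell, 35 mm above its underside.
- frosted_a: Frosted face at +y of the cell (its frame is that of the cell).
- frosted_b: Frosted face at -y of the cell (its frame is that of the cell).
- clear_a: Clear face at +x of the cell (its frame is that of the cell). Not to be touched by the fingers.
- clear_b: Clear face at -x of the cell (its frame is that of the cell). Not to be touched by the fingers.
- tray: Shallow fixed tray, 250 x 220 mm outside, walls 22 mm high and 4 mm thick, floor 4 mm above the table. Origin at the centre of its underside, x along its 250 mm side. The cell and the eraser lie in it.
- pen_pot: Bystander: round white pen pot with pens, 68 mm across, 85 mm tall (pens to 140 mm). Origin at the centre of its underside.
- eraser: Bystander: white eraser 60 x 28 x 18 mm lying in the tray. Origin at the centre of its underside.
- tape_roll: Bystander: roll of brown tape lying flat, 90 mm across, 25 mm high. Origin at the centre of its underside.
- glue: Bystander: white glue bottle, 48 mm across, 110 mm tall. Origin at the centre of its underside.
Things that resemble listed ones, but are neither listed nor needed, are in the scene too. There is more than one size of the cell; the job needs the smaller.

How it is judged (in metres and radians):
On the way, in this order (a step that is already met when the one before it is completed fails the run):
1. the lamp has been aimed: its light path passes within 10 mm of the centre of the black spot (y of target_mark in the frame of lamp between -0.01 and 0.01 m and x of target_mark in the frame of lamp above 0.1 m), for 0.3 s.
2. the cell has been lifted at least 30 mm by its frosted faces (contact force between each of frosted_a, frosted_b and the fingers above 2 N and height (world z) of cell_center above 0.069 m), for 0.2 s.
At the end, for the whole second after the job is handed in: Held at rest by both frosted faces, touching nothing else; cell middle within 8 mm sideways and 14 mm in height of the lamp axis, 115-235 mm ahead of the lamp swivel; square to the light and upright within 0.18 rad; lamp aimed within 10 mm of the spot centre (all of step 1 and contact force between each of frosted_a, frosted_b and the fingers above 2 N and y of cell_center in the frame of lamp between -0.008 and 0.008 m and z of cell_center in the frame of lamp between -0.014 and 0.014 m and x of cell_center in the frame of lamp between 0.115 and 0.235 m and angle between the x axis of cell and the x axis of lamp, either way round below 0.18 rad and angle between cell's own z axis and vertical below 0.18 rad and linear speed of cell below 0.02 m/s and contact force between cell and lamp below 0.2 N and contact force between cell and target below 0.2 N and contact force between cell and pen_pot below 0.2 N and contact force between cell and tray below 0.2 N); the arm keeps its last pose, push and grip.
It fails at once if the fingers touch a clear face of the cell (contact force between the fingers and clear_a above 1 N or contact force between the fingers and clear_b above 1 N).
It fails at once if the robot or the cell pushes the lamp itself (contact force between any of the arm, the fingers, cell and lamp above 2 N).
It fails at once if a bystander is moved more than 15 mm (distance of any of pen_pot, eraser, tape_roll, glue from where it was at the start of the episode above 0.015 m).
It also fails if it takes over 53 s, if anything falls off the work surface, if the arm or the gripper's body presses on something with over 40 N, if the wrist force passes 120 N, or if a joint passes its speed limit or range.

ROBOT

A 7-joint arm with a two-finger parallel gripper is mounted at the origin on the work surface. World frame = base frame: x ahead of the robot, y to its left, z up, the work surface at z = 0. Lengths are in m, angles in degrees, forces in N, time in s.
With the tool pointing down it reaches from about 0.425 to 1.025 m from the base axis. Payload 9.4 kg.
Tool frame: the origin (TCP) lies midway between the tips of the shut fingers; the grasp point (between the pads) lies 19 mm behind it; z points along the fingers, y is the line along which they close (so a half turn about z gives the same grasp; the last joint's range is limited). The gripper opens to 93 mm and grips with 3 to 60 N. Pads are 15 mm wide; open, the fingers measure 128 mm over their backs; the gripper's body (75 mm by 188 mm) begins 65 mm behind the grasp point.
Start: joints at [-79.051, 34.337, -0.143, 91.639, 0.103, 54.024, -4.572], TCP at [0.192, 0.699, 0.185] pointing down, gripper open.
Joint ranges: [-147.43, 147.43], [-19.82, 112.94], [-74.19, 73.91], [6.32, 146.72], [-59.91, 239.91], [6.04, 106.73], [-150.56, 150.56]. Speed limits (degrees/s): [127.2, 127.2, 172.46, 172.46, 180, 180, 180].

INTERFACE

Orientations are given as a 3x3 rotation matrix whose columns are the frame's x, y, z axes.
In Python, from cell import robot gives the robot as it stands. Calls block until the motion is done:
- robot.move_to(position, orientation): joint-space move of the TCP to a pose.
- robot.movel(position, rot=None, rate=0.15, force_limit=None): straight line of the TCP; rot=None keeps the orientation; rate is the mean speed in m/s. With force_limit (N) it stops when the force on the tool has changed by that much, and returns True; else False.
- robot.set_joints(angles): joint-space move.
- robot.open() and robot.close_gripper(effort=None): open the fingers fully, or close them until they stop; effort is the grip in N (None keeps the last).
- robot.hold(seconds).
- robot.ik(position, orientation): joint angles nearest the present ones, or None.
- robot.read_camera(name): name is "side" or "top" or "wrist"; returns the picture (480x640x3 uint8, red, green, blue); there is no depth.
- robot.camera_model(name): a dict with "fx", "fy", "cx", "cy" (pixels), "pose" (4x4, takes a point from camera to world coordinates). Camera axes: x right, y down, z forward; pixel columns grow to the right and rows downward; lengths in m; the calibration is good to about 2 mm. The wrist camera is an equidistant fisheye: a pixel r from the principal point sees the ray r / f radians off the axis. A picture is of the moment at which its call begins: read the wrist's pose just before it. camera_model takes no time and is no camera call; for the wrist camera it gives the pose at the moment of the call.
A pose or a line that the arm cannot do raises robot.Unreachable and nothing moves.
- robot.finish_job(): hands the job in; it is judged then, once.
Readings, each from a call of its own:
- robot.current_time_s(): time.
- robot.current_joints(): joint angles.
- robot.current_qvel(): joint speeds.
- robot.current_joint_efforts(): joint torques, N m.
- robot.current_ee_pos(): TCP position.
- robot.current_eef_rot(): TCP orientation.
- robot.current_force(): force on the tool from outside, world axes, zero at the start.
- robot.current_ft_torque(): the same for the moment, N m.
- robot.current_opening(): opening from 0.0 (shut) to 1.0 (fully open).
- robot.current_finger_force(): force on a finger pad.
Only numpy, scipy, OpenCV 4.12 (cv2) and the standard library are available. Lean on these libraries where they do the work, as an engineer would, in place of code of your own. Each camera call takes 0.05 s, during which the arm holds its last target. There are 200 camera calls.

## Working session

There is one attempt and no reset: what is moved stays moved. The work goes in short steps, each a Python script; the robot and the scene stay as the last script left them, time stands still between calls to the robot, and variables do not carry over. Pictures are saved under pics/ and viewed, at most 10 in all, crops included, and the job is handed in when it is done.

```bash
ls; mkdir -p pics
python3 - <<'E'
from cell import robot
import cv2,numpy as np
for n in("top","side"):
    im=robot.read_camera(n);cv2.imwrite(f"pics/{n}0.png",im[...,::-1])
    m=robot.camera_model(n);print(n,m["fx"],m["cx"],m["cy"],np.round(m["pose"],3).tolist())
print(robot.current_time_s())
E
```

```text
pics
top 462.18623936240675 320.5794053316034 241.75399264904945 [[0.007, -0.991, 0.132, 0.401], [-1.0, -0.005, 0.012, -0.038], [-0.011, -0.132, -0.991, 1.354], [0.0, 0.0, 0.0, 1.0]]
side 580.4006237794852 323.79448025734524 243.78996819454193 [[0.957, -0.216, 0.194, 0.268], [-0.291, -0.721, 0.63, -0.946], [0.003, -0.659, -0.752, 1.213], [0.0, 0.0, 0.0, 1.0]]
0.1
```

View pics/top0.png

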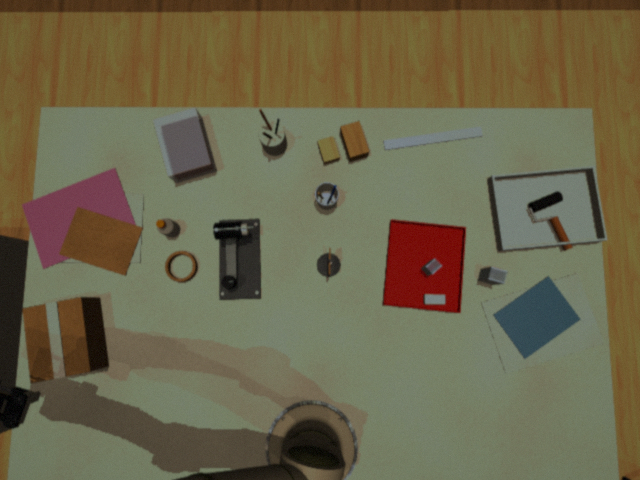

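View pics/side0.png

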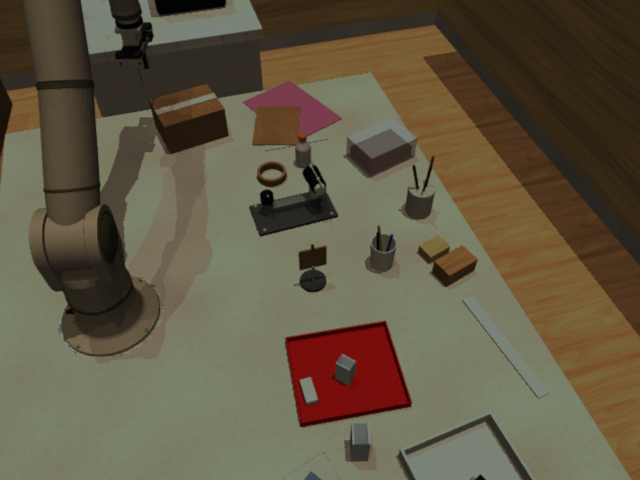

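The top view shows the lamp at (232,230) with its knob at (230,282), the card at (328,265), the pen pot at (326,196), the tape at (181,266) and the glue at (165,227). 
- **Cell candidates:** the block in the red tray (432,267), the block outside the tray (493,275) and the eraser (434,299). I choose (432,267): it is in the tray, smaller, and has white edges.
- **Other look-alike:** a second pot at (272,138).

Next is a close crop and rough positions.

```bash
cat > h.py <<'E'
from cell import robot
import numpy as np,cv2
def ray(m,u,v,fish=False):
    x=(u-m["cx"])/m["fx"];y=(v-m["cy"])/m["fy"]
    if fish:
        r=np.hypot(x,y);s=np.sin(r)/max(r,1e-9);d=np.array([x*s,y*s,np.cos(r)])
    else: d=np.array([x,y,1.])
    P=np.array(m["pose"]);return P[:3,3],P[:3,:3]@d
def pt(m,u,v,z,fish=False):
    o,d=ray(m,u,v,fish);return o+d*(z-o[2])/d[2]
def proj(m,p):
    P=np.array(m["pose"]);q=P[:3,:3].T@(np.asarray(p)-P[:3,3]);r=np.hypot(q[0],q[1]);t=np.arctan2(r,q[2])/max(r,1e-9)
    return m["cx"]+m["fx"]*q[0]*t,m["cy"]+m["fy"]*q[1]*t
def down(yaw): # yaw (deg) of the tool y axis in world
    a=np.radians(yaw);y=np.array([np.cos(a),np.sin(a),0]);z=np.array([0,0,-1.]);return np.column_stack([np.cross(y,z),y,z])
E
python3 - <<'E'
from h import *
im=cv2.imread("pics/top0.png");m=robot.camera_model("top")
for n,u,v,z in[("knob",230,282,.08),("lampfront?",247,230,.1),("lamprear",215,230,.1),("pin",329,250,.149),("foot",328,265,.01),("cell",432,267,.07),("pot",326,196,.085),("big",493,275,.07),("eraser",434,299,.02),("glue",165,227,.1),("tape",181,266,.02)]:
    print(n,np.round(pt(m,u,v,z),3))
a=cv2.resize(im[190:310,150:350],None,fx=4,fy=4,interpolation=3)
a=cv2.convertScaleAbs(a,alpha=1.8)
b=cv2.resize(im[210:320,375:525],None,fx=4,fy=4,interpolation=3)
cv2.imwrite("pics/cropA.png",a);cv2.imwrite("pics/cropB.png",b)
w=robot.camera_model("wrist");print(w["fx"],w["cx"],w["cy"],np.round(w["pose"],3).tolist(),np.round(robot.current_eef_rot(),2).tolist(),robot.current_ee_pos())
E
```

```text
knob [0.458 0.226 0.08 ]
lampfront? [0.6   0.179 0.1  ]
lamprear [0.599 0.268 0.1  ]
pin [ 0.54  -0.046  0.149]
foot [ 0.512 -0.044  0.01 ]
cell [ 0.503 -0.333  0.07 ]
pot [ 0.7   -0.037  0.085]
big [ 0.482 -0.5    0.07 ]
eraser [ 0.415 -0.348  0.02 ]
glue [0.607 0.406 0.1  ]
tape [0.506 0.382 0.02 ]
371.64829954431775 319.39253361051783 242.58937005441098 [[0.265, 0.931, 0.25, 0.122], [0.964, -0.255, -0.071, 0.718], [-0.002, 0.26, -0.966, 0.383], [0.0, 0.0, 0.0, 1.0]] [[-0.96, 0.26, -0.0], [0.26, 0.96, -0.0], [-0.0, -0.0, -1.0]] [0.19173585 0.69869551 0.1846477 ]
```

View pics/cropA.png

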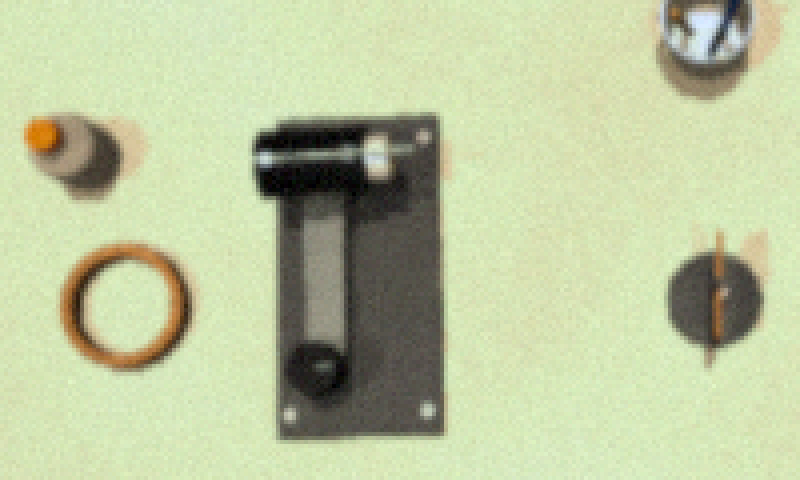

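View pics/cropB.png

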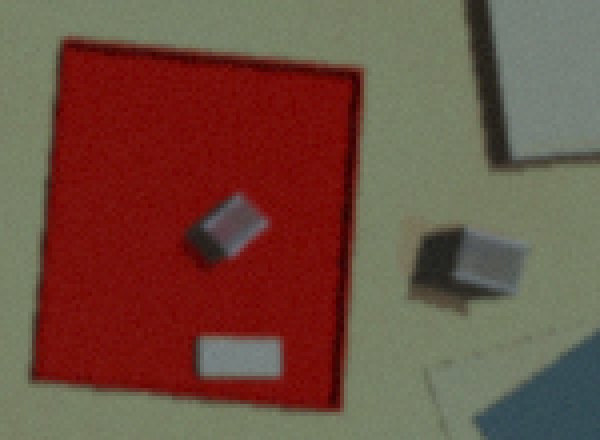

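The crops confirm the choice: the in-tray cell has white edges at lower right and upper left, and the block outside the tray is bigger. The lamp needle runs from (215,229) to (252,227), and the card is edge-on at about (330,263). I'll look closer from the wrist.

Run:
```python
from h import *
robot.move_to([0.6,0.12,0.33],down(90))
m=robot.camera_model("wrist");im=robot.read_camera("wrist")
import pickle;pickle.dump(m,open("w1.pkl","wb"))
cv2.imwrite("pics/w1.png",im[...,::-1]);print(robot.current_time_s(),np.round(robot.current_joints(),1))
```

```text
2.7083 [-25.   19.2  11.5  97.3  -4.2  64.   77.8]
```

View pics/w1.png

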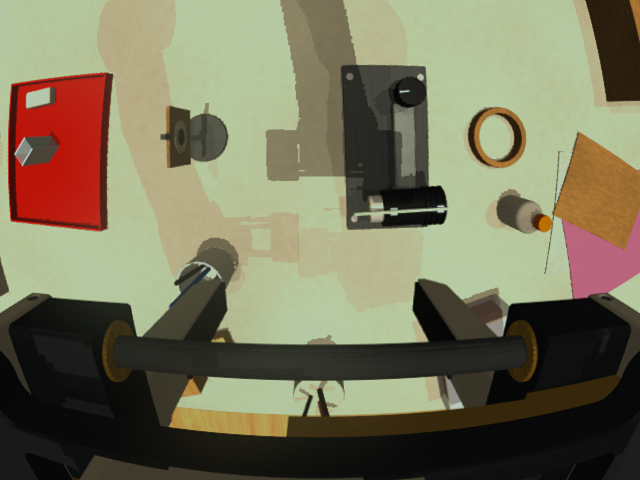

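The wrist view shows the needle from about (355,217) to (445,210), the knob at (409,92), the black spot at (180,137) and the pin at about (165,137). The cell is at (37,150).

```bash
cat > lamp.py <<'E'
from h import *
def comp(mask,near,minA=8):
    n,l,s,c=cv2.connectedComponentsWithStats(mask.astype(np.uint8));k=[i for i in range(1,n) if s[i,4]>=minA]
    i=min(k,key=lambda i:np.hypot(*(c[i]-near)));return c[i],s[i],np.argwhere(l==i)[:,::-1]
def aim(im,m,kn,nbox,spot,exc=(353,218)):
    """im rgb; rough pixels -> knob xy, swivel xy, heading, spot xy, error"""
    g=im.astype(int);br=g.min(2)
    x0,y0,x1,y1=nbox;s=br[y0:y1,x0:x1]>110;p=np.argwhere(s)[:,::-1]+[x0,y0]
    w=np.array([pt(m,u,v,.1255,True)[:2] for u,v in p])
    vx,vy,cx,cy=cv2.fitLine(w.astype(np.float32),cv2.DIST_L1,0,.001,.001).ravel();h=np.array([vx,vy])
    K=pt(m,*kn,.08,True)[:2];S=pt(m,*spot,.1,True)[:2]
    if h@(S-K)<0:h=-h
    c=np.array([cx,cy]);n=np.array([-h[1],h[0]]);d=(K-c)@n;a=np.sqrt(max(.14**2-d*d,0));f=c+h*((K-c)@h)
    return K,[f+a*h,f-a*h],h,S,len(p),c
E
python3 - <<'E'
from lamp import *
import pickle;m=pickle.load(open("w1.pkl","rb"));im=cv2.imread("pics/w1.png")[...,::-1]
K,O,h,S,n,c=aim(im,m,(409,92),(385,202,446,218),(180,137))
deg=lambda v:np.degrees(np.arctan2(v[1],v[0]))
print("K",K,"O",O,"h",deg(h),"S",S,n,"c",c,"tip",pt(m,355,217,.1255,True),"pin",pt(m,165,137,.149,True))
for o in O: print(deg(S-o)-deg(h),np.linalg.norm(S-o))
# plate corners
print([np.round(pt(m,u,v,.01,True)[:2],3) for u,v in[(342,66),(425,66),(430,228),(346,229)]])
a=cv2.resize(im[190:235,340:455,::-1],None,fx=4,fy=4);b=cv2.resize(im[85:190,150:240,::-1],None,fx=3,fy=3)
k=cv2.resize(im[60:125,370:450,::-1],None,fx=4,fy=4)
C=np.zeros((520,800,3),np.uint8);C[:180,:460]=a;C[190:505,:270]=b;C[190:450,300:620]=k;cv2.imwrite("pics/w1c.png",C)
E
```

```text
K [0.45957275 0.22945161] O [array([0.59902438, 0.21707249]), array([0.59564975, 0.26236133])] h -85.73856 S [ 0.51272454 -0.04504476] 221 c [0.59717876 0.24184145] tip [0.60663786 0.16072944 0.1255    ] pin [ 0.51321567 -0.04368093  0.149     ]
-22.485118394049522 0.2759585359583567
-19.358079459655087 0.31839454892778557
[array([0.415, 0.152]), array([0.409, 0.27 ]), array([0.645, 0.284]), array([0.647, 0.159])]
```

View pics/w1c.png

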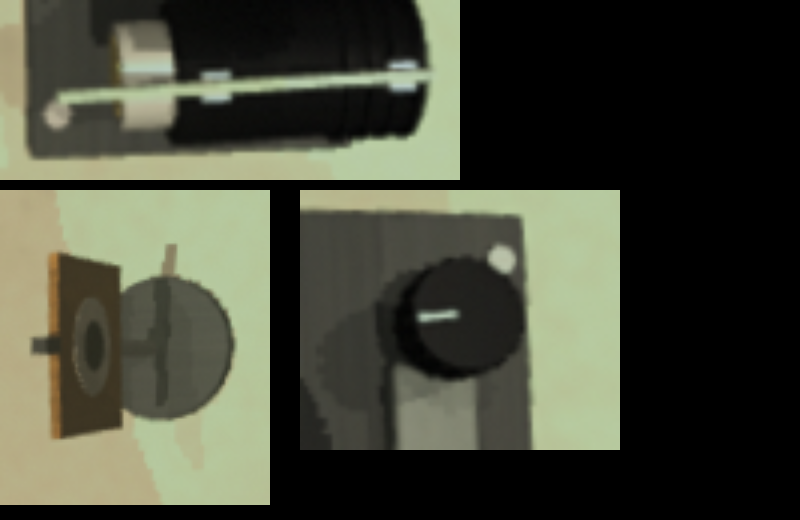

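Run:
```python
from h import *
import pickle;m=pickle.load(open("w1.pkl","rb"))
deg=lambda v:np.degrees(np.arctan2(v[1],v[0]))
t=pt(m,354.5,214.2,.1255,True)[:2];r=pt(m,447.5,208.7,.1255,True)[:2];h=(t-r)/np.linalg.norm(t-r)
K=pt(m,411.5,91.5,.08,True)[:2];S=pt(m,181,136.7,.1,True)[:2];P=pt(m,161.5,137,.149,True)[:2]
o=t-.08*h
print("tip",t,"len",np.linalg.norm(t-r),"h",deg(h),"o",o,"K",K,np.linalg.norm(K-o),"S",S,"pin",P,"turn",deg(S-o)-deg(h),np.linalg.norm(S-o))
```

```text
tip [0.60348411 0.16010524] len 0.1079637421560565 h -85.87292874607982 o [0.59772661 0.23989779] K [0.45873324 0.2325968 ] 0.13918499206936635 S [ 0.51245032 -0.04372914] pin [ 0.51289795 -0.04788551] turn -20.861189907855646 0.2961693443977304
```

```bash
cat > turn.py <<'E'
from h import *
def turn(K,y0,d):
    K=list(K)
    robot.move_to(K+[.14],down(y0));robot.movel(K+[.047],rate=.12)
    robot.close_gripper(25);print("open",robot.current_opening())
    n=max(1,int(np.ceil(abs(d)/12)))
    for i in range(1,n+1): robot.set_joints(robot.ik(K+[.047],down(y0+d*i/n)))
    robot.hold(.3);print("f",np.round(robot.current_force(),1),np.round(robot.current_ft_torque(),2),robot.current_time_s())
    robot.open();robot.movel(K+[.14],rate=.2)
E
python3 - <<'E'
from turn import *
import pickle
turn((.4587,.2326),121,-62.6)
robot.move_to([0.6,0.12,0.33],down(90))
m=robot.camera_model("wrist");im=robot.read_camera("wrist");pickle.dump(m,open("w2.pkl","wb"))
cv2.imwrite("pics/w2.png",im[...,::-1]);print(robot.current_time_s())
a=cv2.resize(im[60:240,150:460,::-1],None,fx=2.5,fy=2.5);cv2.imwrite("pics/w2c.png",a)
E
```

```text
open 0.0036987512850895758
f [-0.7 -0.9  6.2] [-0.16  0.07 -0.04] 7.9167
11.0833
```

View pics/w2c.png

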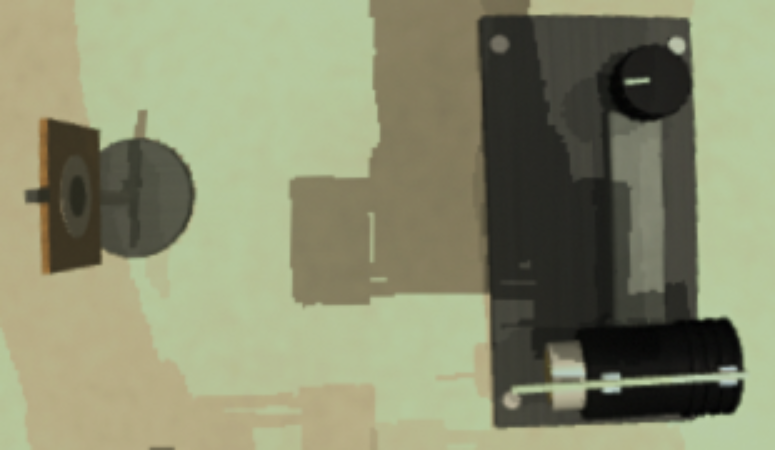

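The lamp hasn't moved: the needle still runs (512,388) to (740,376) in the crop, and the fingers closed fully, so they missed the knob. I'll go back down and diagnose.

Run:
```python
from h import *
K=[.4587,.2326]
robot.move_to(K+[.14],down(121));print(robot.current_ee_pos(),robot.current_opening())
s=robot.movel(K+[.047],rate=.12,force_limit=15);print(s,robot.current_ee_pos(),robot.current_force(),robot.current_opening())
im=robot.read_camera("wrist");cv2.imwrite("pics/w3.png",im[...,::-1])
robot.close_gripper(25);print(robot.current_opening(),robot.current_finger_force(),robot.current_ee_pos(),robot.current_time_s())
```

```text
[0.45990235 0.23268023 0.14054326] 0.9985894759856795
False [0.4592137  0.2326346  0.04751888] [0.39752976 0.77389361 0.8602219 ] 0.9980968871909819
0.002812617742967462 2.6358730159699917 [0.45885989 0.23264279 0.04711641] 14.5417
```

View pics/w3.png

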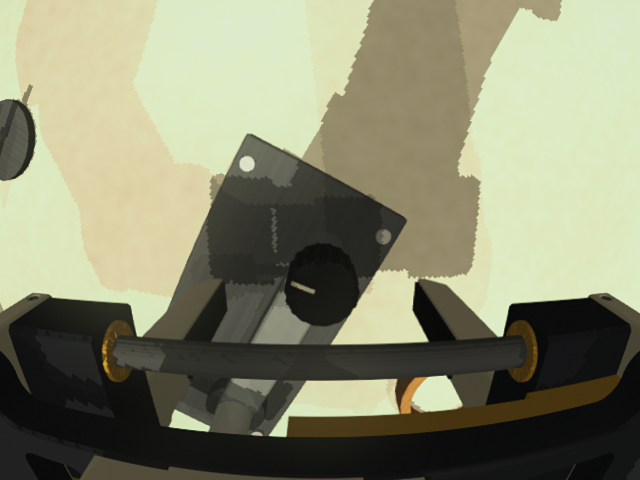

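The knob centre appears at (321,285), at the row of the fingertips (222,285) and (418,285). I'll check the geometry.

Run:
```python
from h import *
m=robot.camera_model("wrist");T=robot.current_ee_pos();R=np.array(robot.current_eef_rot())
print("TCP px",proj(m,T),"grasp px",proj(m,T-R[:,2]*.019),"tips open",[proj(m,T+R[:,1]*s*.0465) for s in(1,-1)])
print("knobtop expected",proj(m,[.4587,.2326,.08]),"cam",np.round(np.array(m["pose"]),3).tolist())
for z in(.05,.08): print(z,pt(m,321,278,z,True))
im=robot.read_camera("wrist");cv2.imwrite("pics/w4.png",cv2.resize(im[200:400,180:460,::-1],None,fx=2.5,fy=2.5))
print(robot.current_ft_torque(),robot.current_time_s())
```

```text
TCP px (np.float64(319.01470569315273), np.float64(273.8144336385648)) grasp px (np.float64(318.9913951838926), np.float64(286.1961831368913)) tips open [(np.float64(399.60765123761956), np.float64(273.3080747735565)), (np.float64(238.44779972977759), np.float64(273.340491544932))]
knobtop expected (np.float64(319.06427119274224), np.float64(296.49553600478544)) cam [[-0.515, 0.828, 0.222, 0.397], [0.857, 0.497, 0.134, 0.196], [0.0, 0.26, -0.966, 0.246], [0.0, 0.0, 0.0, 1.0]]
0.05 [0.4595391  0.23435359 0.05      ]
0.08 [0.44999691 0.22845133 0.08      ]
[0.08295683 0.02751642 0.00125551] 14.5917
```

View pics/w4.png

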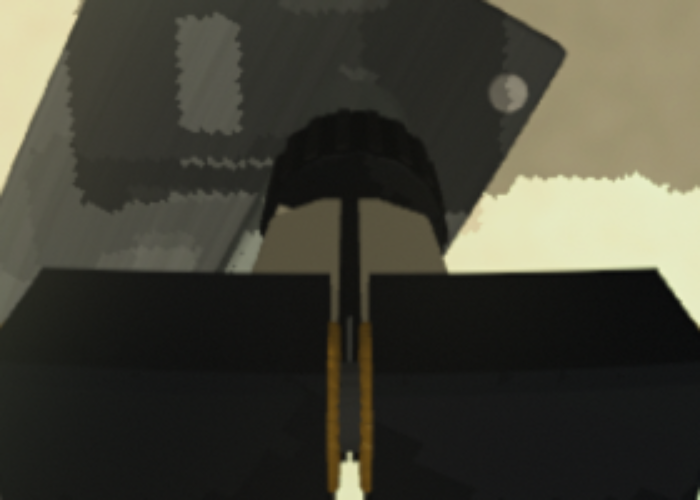

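Run:
```python
from h import *
import pickle
m1=pickle.load(open("w1.pkl","rb"));m3=robot.camera_model("wrist");mt=robot.camera_model("top");ms=robot.camera_model("side")
def tri(rs):
    A=np.zeros((3,3));b=np.zeros(3)
    for o,d in rs:
        d=d/np.linalg.norm(d);Q=np.eye(3)-np.outer(d,d);A+=Q;b+=Q@o
    x=np.linalg.solve(A,b);return np.round(x,4),[round(float(np.linalg.norm((np.eye(3)-np.outer(d,d)/(d@d))@(x-o)))*1e3,1) for o,d in rs]
print("mark out",tri([ray(m1,399.5,92,True),ray(m3,291,284,True)]))
print("mark in",tri([ray(m1,409.5,91,True),ray(m3,313,292,True)]))
print("knob w1+top",tri([ray(m1,411.5,91.5,True),ray(mt,229.3,281.5)]))
print("plate screw",tri([ray(m1,349,76.5,True),ray(m3,247.5,163.5,True)]),tri([ray(m1,420.5,77,True),ray(m3,383,237,True)]))
# knob disc outline in w3
im=cv2.imread("pics/w3.png");g=im.max(2);k=(g[240:330,280:362]<38).astype(np.uint8)
n,l,s,c=cv2.connectedComponentsWithStats(k);i=1+s[1:,4].argmax();print(s[i]+[280,240,0,0,0],c[i]+[280,240])
# differences now (fingers in place) vs start in side/top
for n in("side","top"):
    cv2.imwrite(f"pics/{n}1.png",robot.read_camera(n)[...,::-1])
def pp(m,p):
    P=np.array(m["pose"]);q=P[:3,:3].T@(np.asarray(p)-P[:3,3]);return np.round([m["cx"]+m["fx"]*q[0]/q[2],m["cy"]+m["fy"]*q[1]/q[2]],1)
print("side px of knob top/bottom, tcp",pp(ms,[.4587,.2326,.08]),pp(ms,[.4587,.2326,.05]),pp(ms,robot.current_ee_pos()))
a=cv2.imread("pics/side0.png")[185:220,250:285];print(a.max(2)[::2,::2])
```

```text
mark out (array([0.4602, 0.2177, 0.0795]), [0.0, 0.0])
mark in (array([0.4583, 0.2295, 0.08  ]), [0.6, 0.6])
knob w1+top (array([0.4591, 0.229 , 0.085 ]), [2.3, 2.3])
plate screw (array([0.4304, 0.162 , 0.0093]), [0.2, 0.2]) (array([0.4263, 0.2621, 0.013 ]), [0.3, 0.3])
[ 285  243   74   83 4696] [322.1020017  284.03620102]
side px of knob top/bottom, tcp [265.6 192.6] [266.4 200.3] [266.5 201. ]
[[125 125 126 129 128 126 109  72  39  34  33  33  36  45  91 111 120 124]
 [128 125 125 124 128 130 129 128 114 109 106 104 110 120 123 123 124 125]
 [127 126 124 128 129 128 126 101  78  83 116 125 122 123 123 123 123 122]
 [126 127 126 126 128 126  51  10   8   8  22 108 126 125 124 122 123 123]
 [125 128 127 125 125  61   5   8   9   7   7  36 125 123 123 122 123 124]
 [126 130 127 126 123  50   4   5  26  61   4  23 125 123 122 124 123 125]
 [124 128 127 125 126  67   3   8   8  31   2  15 115 125 124 124 120  92]
 [124 123 125 126 126  73   2   2   5   3   2   7  88  91  65  66  67  68]
 [124 123 124 127 125  86   3   1   2   3   6   8  56  70  74  74  73  73]
 [125 127 122 121  96  82  10   4   5   2   4  18  65  71  74  75  75  76]
 [ 97  80  93  98  41  40  27  16  12  13  20  25  57  70  75  78  72  67]
 [ 38  39  53  55  41  40  30  22  24  22  22  27  61  62  48  42  28  28]
 [ 48  39  40  41  40  29  20  22  23  24  23  24  31  26  24  26  27  25]
 [ 73  39  39  40  38  23  22  22  23  25  23  22  26  25  24  20  31  29]
 [112  35  40  41  36  24  20  24  23  23  25  20  27  29  33  37  39  39]
 [124  45  38  38  41  41  36  22  19  32  35  33  34  34  34  41  42  41]
 [123  77  37  40  40  41  41  42  38  34  32  33  35  35  40  41  40  41]
 [125 122  41  37  40  40  40  39  42  42  41  38  38  41  39  42  40  40]]
```

Triangulation puts the knob at z=0.08, where I expected it. But the fingertips in the picture fit z≈0.083, not the reported 0.047, so the real tips seem to lie about 35 mm short of the stated TCP. I'll test that with a gentle touch onto the knob top, fingers shut.

Run:
```python
from h import *
p=robot.current_ee_pos();t=robot.current_time_s()
s=robot.movel([p[0],p[1],.030],rate=.03,force_limit=5);print(s,robot.current_ee_pos(),robot.current_force(),robot.current_time_s())
robot.movel([p[0],p[1],.055],rate=.15)
```

```text
True [0.4589348  0.23266425 0.04708622] [-1.10867483 -0.64831275  8.53956215] 14.9
```

The touch came at TCP 0.047 with the knob top at 0.080, so the real tips sit 33 mm above the reported TCP. I'll correct for that and grip the knob.

```bash
sed -i 's/\.047/.016/g; s/\.14\]/.10]/g' turn.py
python3 - <<'E'
from turn import *
import pickle
robot.movel([.459,.2315,.10],rate=.25);robot.open()
turn((.459,.2315),121,-62.6)
robot.move_to([0.6,0.12,0.33],down(90))
m=robot.camera_model("wrist");im=robot.read_camera("wrist");pickle.dump(m,open("w5.pkl","wb"))
cv2.imwrite("pics/w5.png",im[...,::-1]);print(robot.current_time_s())
E
```

```text
open 0.3810777971131176
f [-3.3  7.6  2.3] [ 1.57  0.89 -0.04] 20.7917
23.5667
```

Run:
```python
from h import *
import pickle;deg=lambda v:np.degrees(np.arctan2(v[1],v[0]))
O=np.array([.5977,.2399]);S=np.array([.5125,-.0440])
def needle(fn,mf):
    m=pickle.load(open(mf,"rb"));g=cv2.imread(fn).astype(int)
    # rectify the plane z=.1255 around the lamp, 1 mm/px
    xs,ys=np.meshgrid(np.arange(-.06,.06,.0005),np.arange(-.06,.1,.0005))  # (radius-plane) 
    best=[]
    ang=np.arange(-115,-75,.25);r=np.arange(-.025,.055,.001)
    for a in ang:
        h=np.array([np.cos(np.radians(a)),np.sin(np.radians(a))])
        for off in np.arange(-.006,.0061,.001):
            q=[proj(m,[*(O+h*s+off*np.array([-h[1],h[0]])),.1255]) for s in r]
            v=[g[int(round(y)),int(round(x))].min() for x,y in q];best.append((np.mean(np.minimum(v,160)),a,off))
    best.sort(reverse=True);return best[:6]
for f in("w1","w5"):
    b=needle(f"pics/{f}.png",f+".pkl");print(f,[tuple(np.round(x,4)) for x in b],"want",deg(S-O))
```

```text
w1 [(np.float64(158.425), np.float64(-86.0), np.float64(0.0)), (np.float64(158.2625), np.float64(-85.75), np.float64(0.0)), (np.float64(157.625), np.float64(-86.25), np.float64(0.0)), (np.float64(157.025), np.float64(-85.5), np.float64(0.0)), (np.float64(156.75), np.float64(-86.5), np.float64(0.0)), (np.float64(156.3375), np.float64(-84.75), np.float64(-0.001))] want -106.70479866228811
w5 [(np.float64(128.5875), np.float64(-106.5), np.float64(0.0)), (np.float64(128.35), np.float64(-106.25), np.float64(0.0)), (np.float64(128.2375), np.float64(-106.75), np.float64(0.0)), (np.float64(128.05), np.float64(-106.0), np.float64(0.0)), (np.float64(127.7625), np.float64(-107.0), np.float64(0.0)), (np.float64(127.2625), np.float64(-105.75), np.float64(0.0))] want -106.70479866228811
```

The needle is now at -106.5° against the wanted -106.7°, so the lamp is aimed. Now a close look at the cell.

Run:
```python
from h import *
import pickle
robot.move_to([0.54,-0.335,0.25],down(80))
m=robot.camera_model("wrist");im=robot.read_camera("wrist");pickle.dump(m,open("w6.pkl","wb"))
cv2.imwrite("pics/w6.png",im[...,::-1]);print(robot.current_time_s(),np.round(robot.current_joints(),0))
u,v=proj(m,[.503,-.333,.074]);print(u,v);u=int(u);v=int(v)
cv2.imwrite("pics/w6c.png",cv2.resize(im[max(v-70,0):v+70,max(u-90,0):u+90,::-1],None,fx=4,fy=4,interpolation=3));print(max(v-70,0),max(u-90,0))
```

```text
25.3167 [ -1.  29.  42. 102. -23.  58. 130.]
313.2325978567568 179.05336025073566
109 223
```

View pics/w6c.png

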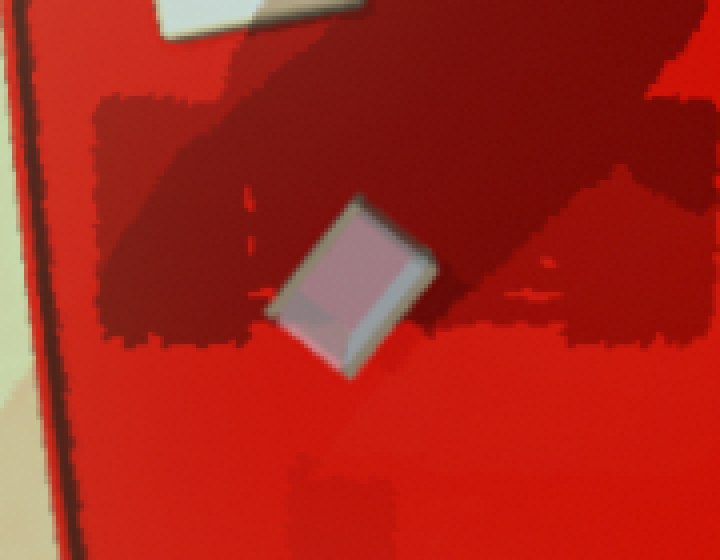

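The cell's top corners in the crop are (358,195), (438,265), (350,380) and (267,312). The white frosted edges are the left one, (358,195)–(267,312), and the right one, (438,265)–(350,380).

Run:
```python
from h import *
import pickle;m=pickle.load(open("w6.pkl","rb"));deg=lambda v:np.degrees(np.arctan2(v[1],v[0]))
A,B,C,D=[pt(m,223+u/4,109+v/4,.074,True)[:2] for u,v in[(358,195),(438,265),(350,380),(267,312)]]
c=(A+B+C+D)/4;L=[np.linalg.norm(x)*1e3 for x in(A-D,B-C,A-B,D-C)]
print("c",c,"len",L,"edge dir",deg(D-A),deg(C-B),"AB",deg(A-B),deg(D-C))
yaw=deg(D-A+C-B)-90
h=np.array([np.cos(np.radians(-106.5)),np.sin(np.radians(-106.5))]);T=np.array([.5977,.2399])+.165*h;print("target",T)
for y in(yaw,yaw+180,yaw-180):
    q=robot.ik([*c,.0],down(y));print(y,None if q is None else np.round(q,0))
for y in(-16.5,163.5): 
    q=robot.ik([*T,.065],down(y));print(y,None if q is None else np.round(q,0))
```

```text
c [ 0.50464881 -0.33530931] len [np.float64(37.539538124105526), np.float64(36.91604600448847), np.float64(26.768406697244444), np.float64(27.36055248438319)] edge dir -47.932673287734865 -46.96800229472897 AB -141.24956051314797 -139.8597136497752
target [0.55083747 0.08169474]
-137.45437697094496 [  3.  49.  42. 117. -56.  37. -55.]
42.54562302905504 [  7.  45.  33. 116. -47.  32. 117.]
-317.45437697094496 [  7.  45.  33. 116. -47.  32. 117.]
-16.5 [-49.  46.  57. 122. -58.  46.  30.]
163.5 [-14.  33.  -0. 120.   0.  28. 149.]
```

Run:
```python
from h import *
c=[.5046,-.3353]
robot.move_to(c+[.10],down(42))
print(robot.movel(c+[0.0],rate=.12,force_limit=12),robot.current_ee_pos())
robot.close_gripper(20);print("open mm",robot.current_opening()*93,robot.current_finger_force())
R=np.array(robot.current_eef_rot());print("yaw",np.degrees(np.arctan2(R[1,1],R[0,1])))
robot.movel(c+[.06],rate=.1);robot.hold(.2)
print(robot.current_opening()*93,robot.current_finger_force(),robot.current_force(),robot.current_time_s())
```

```text
False [ 0.50491457 -0.33570361  0.00063155]
open mm 27.729464262127134 19.980352520942688
yaw 41.99880610447835
28.284396673299984 19.9799582362175 [-0.1635023  -0.06436409 -2.06851557] 28.9417
```

Opening is 28 mm, so it's gripped on the frosted faces. I'll carry it over the card at height, then lower it into the light path.

Run:
```python
from h import *
import pickle
T=[.5508,.0817]
robot.movel([.5046,-.3353,.21],rate=.2)
robot.movel(T+[.21],rot=down(-16.5),rate=.2)
robot.movel(T+[.061],rate=.12,force_limit=12);robot.hold(.3)
R=np.array(robot.current_eef_rot());print(robot.current_ee_pos(),np.degrees(np.arctan2(R[1,1],R[0,1])),robot.current_finger_force(),robot.current_opening()*93,robot.current_time_s())
for n in("top","side"):cv2.imwrite(f"pics/{n}9.png",robot.read_camera(n)[...,::-1])
m=robot.camera_model("wrist");im=robot.read_camera("wrist");cv2.imwrite("pics/w9.png",im[...,::-1]);pickle.dump(m,open("w9.pkl","wb"))
# lamp still aimed? needle search in wrist image
O=np.array([.5977,.2399]);g=im.astype(int);b=[]
for a in np.arange(-115,-95,.25):
    h=np.array([np.cos(np.radians(a)),np.sin(np.radians(a))]);q=[proj(m,[*(O+h*s),.1255]) for s in np.arange(-.025,.055,.001)]
    v=[g[int(round(y)),int(round(x))].min() for x,y in q if 0<=x<639 and 0<=y<479]
    if len(v)>30:b.append((np.mean(np.minimum(v,160)),a,len(v)))
print(sorted(b)[-3:])
print("cell top expected",[np.round(proj(m,[*p,.135]),0) for p in [T]],"lens",proj(m,[*(O+.06*h),.1]))
```

```text
[0.55091071 0.08185037 0.06122148] -16.485191685926964 19.979949295520782 28.070273841600738 33.7833
[]
cell top expected [array([319., 340.])] lens (np.float64(347.2080935229332), np.float64(67.83808615577038))
```

```bash
python3 -c "
from cell import robot
print(robot.finish_job())"
```

```text
the job is handed in; nothing more can be done
None
```

I handed the job in at about 34 s: the lamp was aimed to about 1 mm of the spot (measured right after turning the knob, not rechecked at the end), and by the arm's readings the cell is held by its frosted faces 165 mm ahead of the lamp swivel, middle about 100 mm up and square to the light, though the judge's result wasn't shown.

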